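# Isolate the bench air line and bleed it down

## Robot

A 6-joint arm with a two-finger parallel gripper is mounted at the origin on the work surface. World frame = base frame: x ahead of the robot, y to its left, z up, the work surface at z = 0. Lengths are in m, angles in rad, forces in N, time in s.
With the tool pointing down it reaches from about 0.275 to 0.75 m from the base axis. Payload 10.2 kg.
Tool frame: the origin (TCP) lies where the fingers leave the gripper's body, on its centre line; the fingertips stand 64 mm ahead of it and the grasp point (between the pads) lies 45 mm ahead of it (r.tcp_to_tips is the z of the fingertips in the tool frame, in m); z points along the fingers, y is the line along which they close (so a half turn about z gives the same grasp; the last joint's range is limited). The gripper opens to 88 mm and grips with 3 to 60 N. Pads are 18 mm wide; open, the fingers measure 123 mm over their backs; the gripper's body (75 mm by 187 mm) begins 45 mm behind the grasp point.
Start: joints at [1.043, 0.313, 1.498, -0, 1.331, -0.223], TCP at [0.158, 0.501, 0.303] pointing down, gripper open.
Joint ranges: [-2.94, 2.94], [-0.97, 2.17], [0.19, 2.56], [-1.23, 4.37], [0.02, 3.11], [-2.88, 2.88]. Speed limits (rad/s): [2.39, 2.39, 3.01, 3.14, 3.14, 3.14].

## Interface

Orientations are given as a unit quaternion [x, y, z, w].
In Python, from station import r, optics, order, spotter gives the robot as it stands.
- The arm moves only by the shell command python3 -m inch 'ROWS' [OPENING] [FORCE]. ROWS is JSON, a list of rows, each an object with "dp": the shift along the tool's x, y, z in cm, a list of three; "angular": the turn, a rotation vector about the tool's x, y, z in rad, a list of three. A call has exactly 8 rows; each row shifts and turns the commanded pose from where the row before left it, along the tool's axes as they then stand; what a row does not reach is not made up. A row lasts 1/12 s, in which the tool goes at most 41.7 mm and 7.16 degrees, less where a joint would pass 70% of its speed; a pose out of reach is approached as far as the arm can. A call with a gripper value outside its range is refused whole. OPENING is the finger opening in cm, from 0 to 8.81, set as the call begins (- or left out, the last holds). The fingers move at their own pace and stop on an object; FORCE is the grip in N (left out, the last holds). Time passes only in rows, so rows that do not move let the fingers close, or fill a call up. It gives the time, the measured TCP pose, the force, the opening and the grip force at its end, in the units of the state.
- r.read_state(): the state, without advancing time (a new reading comes with each control period).
- optics.camera(name): name is "side" or "top" or "wrist"; returns the picture (420x560x3 uint8, red, green, blue); there is no depth.
- optics.camera_params(name): a dict with "vfov" (degrees; the focal length in pixels is half the picture's height over the tangent of half this angle, whatever the lens; pixels are square), "cx", "cy" (the principal point, pixels), "dist_coeffs" ([k1, k2, p1, p2, k3] as OpenCV has them; the pictures are not rectified), "rvec" (rotation vector, rad) and "tvec" (3), from world to camera coordinates, as OpenCV has them. Camera axes: x right, y down, z forward; pixel columns grow to the right and rows downward; lengths in m; the calibration is good to about 2 mm. A picture is of the moment at which its call begins: read the wrist's pose just before it. camera_params takes no time and is no camera call; for the wrist camera it gives the pose at the moment of the call.
- order.sign_off(): hands the job in; it is judged then, once.
Trained networks look in the newest picture that a camera, given by its name, has taken for a name from the list of things; names that differ only in an ending like _2 or _b are one class to them, and where a whole thing is asked for, a point or a joint stands for the part that bears it (a point fixed in the world has none). Each returns a list of dicts, best first, with "p" (0 to 1); they miss things now and then, are a little off and sometimes report something else, mostly with a low value. They report only what shows in the picture. A call takes as long as a camera call. They do not tell look-alikes from the thing itself.
- spotter.look_for(camera, label): "position" ([column, row] in pixels, amid what is visible of it).
- spotter.trace(camera, label): "mask" (420x560 bool, what is visible of it) and "position" ([column, row] in pixels, amid what is visible of it).
The state is a dict: "time_s": time; "joint_pos": joint angles; "qd": joint speeds; "tau": joint torques, N m; "ee_pos": TCP position; "tool_rot": TCP orientation; "ft_force": force on the tool from outside, world axes, zero at the start; "moment": the same for the moment, N m; "finger_gap": opening from 0.0 (shut) to 1.0 (fully open); "finger_force": force on a finger pad.
Only numpy, scipy, OpenCV 4.12 (cv2) and the standard library are available. Lean on these libraries where they do the work, as an engineer would, in place of code of your own. Each camera call takes 0.05 s, during which the arm holds its last target. There are 200 camera calls.

## Task

The bench air station is still live. Shut the supply valve (the large one with the long lever, fed by the pipe that rises from the bench) right home against its stop, then ease the vent valve (short lever, silencer on its outlet) to 45 degrees open, not swinging it wide, so that the line bleeds down slowly. Never open the vent while the supply is still open, leave the tool outlet's butterfly handle as it is, do not knock the things lying about, and let go of everything at the end.

Things in the scene. Friction and masses are not known exactly. Their poses are not given: they have to be found in the camera images.
- station: Bench air station, fixed. Origin on the bench below the middle valve's centre; z up, local -x towards the robot, y along its bar to the left. Three brass ball valves in a row, centres at local x = 0, height 170 mm, y = -150, 0 and +150 mm; which valve is where varies. Two 30 mm square posts, 515 mm tall, at x = +66, y = -345 and +345 mm.
- station_bar (a point): Middle of the manifold bar that carries the valves: 50 mm square aluminium, 670 mm long along the station's y, rolled 28 deg, centre 205 mm up, 66 mm behind the valves' centres. Axes as the station's.
- station_lamp (a point): Middle of the lamp bar above the valves, fixed: 40 mm deep (x), 26 mm tall, 720 mm long along the station's y, 490 mm above the bench, straight above the valves' centres. It hangs over the levers when they are shut and bars a vertical tool there; come in under it along the leaning stems. Axes as the station's.
- station_gauge (a point): Middle of the pressure gauge, 56 mm diameter, fixed near the bar's right end at the station's y = -250 mm. Axes as the station's.
- supply_pivot (a point): Supply valve (42 mm body): point on its stem axis level with the middle of the lever's sleeve, 62 mm out from the valve's centre. Frame fixed to the valve: z outwards along the stem, which leans 28 deg from vertical towards the station's -x; -x along the outlet, forward and 28 deg down; y = the station's y. From its outer end a 24 mm pipe drops to the bench, 71 mm in front of the centre.
- vent_pivot (a point): The same point and axes for the vent valve, a smaller valve (36 mm body) with a 56 mm long, 30 mm thick coppery silencer on its outer end.
- tool_out_pivot (a point): The same point and axes for the tool outlet valve, with a steel quick coupler on its outer end and a small butterfly handle (68 mm tip to tip).
- supply_lever_grip (a point): Middle of the red sleeve of the supply's long lever, 88 mm from the stem axis. Sleeve 80 mm long (45 to 125 mm from the axis), 22 mm wide, 12 mm thick. Axes turn with the lever: y outwards along the lever, z along the stem. Free below the sleeve for 35 mm.
- vent_lever_grip (a point): Middle of the red sleeve of the vent's short lever, 66 mm from the stem axis. Sleeve 60 mm long (35 to 95 mm from the axis), 20 mm wide, 12 mm thick. Axes as for the supply. Free below the sleeve for 35 mm.
- tool_handle_tip (a point): One tip of the tool outlet's red butterfly handle, 34 mm from its stem axis; not to be moved.
- supply_lever (a joint): Opening of the supply valve from its shut stop, rad: 0 = at the stop, 1.57 = full open; opens counter-clockwise seen from the stem's outer end; starts 0.75 to 1.5. Shut, the lever points about along the station's +y, but it is worn on its stem and stands up to 8 deg off square either way: shut is known by the stop, not the look. Takes 0.45 N m (5 N at the sleeve); stays where left.
- vent_lever (a joint): Opening of the vent valve, rad: 0 = shut, lever along the station's +y (pivot frame's +y); 1.57 = full open, lever along the outlet (pivot frame's -x); 0.785 = 45 deg. Opens counter-clockwise seen from the stem's outer end. Starts 0 to 0.12. Takes 0.3 N m (4.5 N at the sleeve); stays where left.
- tool_handle (a joint): Angle of the tool outlet's butterfly handle, rad, 0 shut to 1.57 open; starts anywhere, to be left.
- spray_can: Bottle of contact cleaner standing on the bench below the valves, 55 mm diameter, 140 mm tall; origin at the centre of its base.
- starter: Starter motor lying below the valves along its local x, about 200 mm long, 94 mm wide, 106 mm tall (solenoid on top); origin under its middle.
- armature: Motor armature lying below the valves along its local x, 180 mm long, 58 mm diameter; origin under its middle.
- spanner: Steel spanner, 170 mm long, lying on the bench at the left front; origin under its middle.
Not all that is in view belongs to the job. Leave any black look-alike of the part that bears supply_pivot alone.

How it is judged:
On the way, in this order (a step that is already met when the one before it is completed fails the run):
1. the supply valve is shut home against its stop (within 0.05 rad), with the vent still shut or barely cracked (under 0.3 rad) (value of joint supply_lever below 0.05 rad and value of joint vent_lever below 0.3 rad), for 0.2 s.
2. the vent stands 45 deg open, within 6 deg (0.68 to 0.89 rad), with the supply shut (value of joint vent_lever between 0.68 and 0.89 rad and value of joint supply_lever below 0.06 rad), for 0.2 s.
At the end, for the whole second after the job is handed in: The supply lever rests against its shut stop (within 0.06 rad), the vent lever stands 45 deg open within 6 deg (0.68 to 0.89 rad), the tool outlet's handle is as it was (tip within 6 mm) (all of step 2 and distance of tool_handle_tip from where it was at the start of the episode below 0.006 m); the robot touches nothing.
It fails at once if the vent opened (over 0.3 rad) while the supply is not shut (over 0.1 rad) (value of joint vent_lever above 0.3 rad and value of joint supply_lever above 0.1 rad).
It fails at once if the vent swung wide open (over 1.15 rad) (value of joint vent_lever above 1.15 rad).
It fails at once if the tool outlet's handle was turned (tip moved over 6 mm) (distance of tool_handle_tip from where it was at the start of the episode above 0.006 m).
It fails at once if the bottle, starter motor, armature or spanner was knocked (moved over 30 mm) (distance of any of spray_can, starter, armature, spanner from where it was at the start of the episode above 0.03 m).
It also fails if it takes over 59 s, if anything falls off the work surface, if the arm or the gripper's body presses on something with over 40 N, if the wrist force passes 120 N, or if a joint passes its speed limit or range.

## Working session

There is one attempt and no reset: what is moved stays moved. The work goes in short steps, Python scripts to look and compute and a shell command to move; the robot and the scene stay as the last step left them, time stands still between calls to the robot, and variables do not carry over. Pictures are saved under pics/ and viewed, at most 10 in all, crops included, and the job is handed in when it is done.

```bash
ls; mkdir -p pics
python3 - <<'E'
from station import r,optics,order,spotter
import cv2,numpy as np
s=r.read_state(); print(s)
for c in ["side","top","wrist"]:
    im=optics.camera(c); cv2.imwrite(f"pics/{c}0.png",im[:,:,::-1]); p=optics.camera_params(c); print(c,p)
    for n in ["supply_pivot","vent_pivot","tool_out_pivot","supply_lever_grip","vent_lever_grip","tool_handle_tip","station_bar","station_gauge","station_lamp"]:
        try: print(n,[(np.round(d["position"],1).tolist(),round(float(d["p"]),2)) for d in spotter.look_for(c,n)][:4])
        except Exception as e: print(n,e)
E
```

```text
pics
{'time_s': 0.0, 'joint_pos': array([ 1.04261216e+00,  3.13470348e-01,  1.49846032e+00,  1.96970749e-05,
        1.33099345e+00, -2.23413344e-01]), 'qd': array([-0.00044955, -0.00065431, -0.00164561, -0.00122172, -0.00051308,
       -0.00135746]), 'tau': array([ 5.26010481e-04, -4.02230215e+01, -2.52260631e+01,  6.94211922e-02,
        3.54088575e-02, -7.53240806e-05]), 'ee_pos': array([0.15746612, 0.50065049, 0.30214186]), 'tool_rot': array([ 1.51798617e-01,  9.88411218e-01, -6.15762575e-04, -2.53231489e-04]), 'ft_force': array([-0.28841207,  0.19687014,  0.0803458 ]), 'moment': array([0.01536969, 0.03293478, 0.03926386]), 'finger_force': 0.0, 'finger_gap': 0.9989133305255292}
side {'vfov': 43.39258776590344, 'cx': 274.1206771448116, 'cy': 209.31499675949487, 'dist_coeffs': array([-0.02918443,  0.        ,  0.        ,  0.        ,  0.        ]), 'rvec': array([ 0.2724245 , -2.77176602,  1.27251744]), 'tvec': array([0.45963523, 0.34418019, 1.69174033])}
supply_pivot [([331.3, 202.5], 0.89), ([289.6, 159.4], 0.82), ([257.1, 207.9], 0.56), ([238.7, 225.5], 0.22)]
vent_pivot [([263
[... 913 characters left out ...]
, 225.3], 0.55), ([321.4, 208.4], 0.52)]
vent_lever_grip [([217.3, 194.0], 0.72)]
tool_handle_tip [([276.3, 187.0], 0.46)]
station_bar [([281.0, 163.5], 0.79)]
station_gauge [([276.0, 167.0], 0.63)]
station_lamp [([277.8, 164.8], 0.74)]
wrist {'vfov': 67.11807687210164, 'cx': 280.06096053010145, 'cy': 209.52791696938752, 'dist_coeffs': array([-0.01771854,  0.        ,  0.        ,  0.        ,  0.        ]), 'rvec': array([-2.35353213, -1.72692079, -0.22890579]), 'tvec': array([-0.52403638, -0.03540094,  0.3894808 ])}
supply_pivot []
vent_pivot []
tool_out_pivot [([197.5, 341.3], 0.48)]
supply_lever_grip []
vent_lever_grip []
tool_handle_tip []
station_bar []
station_gauge []
station_lamp []
```

View pics/side0.png

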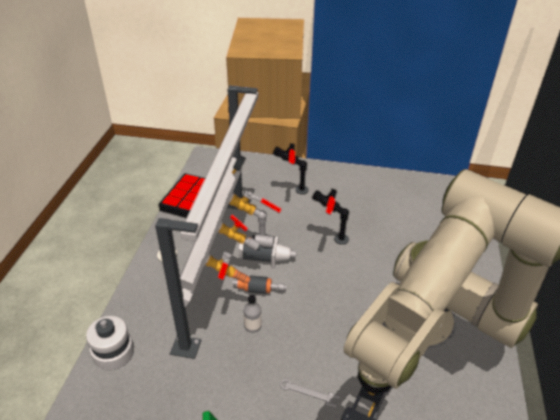

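View pics/top0.png

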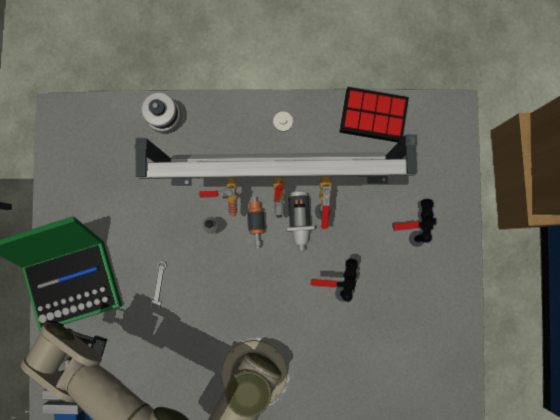

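The side view shows the station with the supply at the far right end: sleeve near (270,205), vent near (222,270), butterfly at (238,223). Two black look-alikes stand to the right at (290,157) and (331,202). In the top view the supply lever at (325,207) points at the robot, the vent lever at (209,194) points along +y, and the butterfly is at (279,190).

```bash
cat > h.py <<'E'
import numpy as np,cv2
from scipy.spatial.transform import Rotation as R
from scipy.optimize import least_squares
def K(p):
    f=210/np.tan(np.radians(p["vfov"])/2); return np.array([[f,0,p["cx"]],[0,f,p["cy"]],[0,0,1.]])
def proj(p,X): return cv2.projectPoints(np.atleast_2d(np.array(X,float)),p["rvec"],p["tvec"],K(p),np.array(p["dist_coeffs"]))[0][:,0]
def tri(ps,uv):
    f=lambda X:np.concatenate([proj(p,X)[0]-u for p,u in zip(ps,uv)])
    s=least_squares(f,[.5,0,.2]); return s.x,np.sqrt(np.mean(s.fun**2))
def redblobs(im,amin=15):
    hsv=cv2.cvtColor(im,cv2.COLOR_RGB2HSV)
    m=(((hsv[...,0]<6)|(hsv[...,0]>174))&(hsv[...,1]>190)&(hsv[...,2]>70)).astype(np.uint8)
    n,l,st,c=cv2.connectedComponentsWithStats(m)
    return [(c[i].round(1).tolist(),int(st[i,4]),st[i,:4].tolist()) for i in range(1,n) if st[i,4]>=amin]
th=np.radians(28)
Z=np.array([-np.sin(th),0,np.cos(th)]);Xv=np.array([np.cos(th),0,np.sin(th)]);Y=np.array([0,1.,0])
E
python3 - <<'E'
from h import *
from station import optics,spotter
for c in ["side","top"]:
    im=optics.camera(c); print(c)
    for b in redblobs(im): print(b)
    for n in ["station_lamp","station_bar","supply_lever_grip","vent_lever_grip"]:
        for d in spotter.trace(c,n)[:3]:
            m=d["mask"]; print(n,round(d["p"],2),np.round(d["position"]),m.sum(),[np.round(v,1).tolist() for v in cv2.boxPoints(cv2.minAreaRect(np.argwhere(m)[:,::-1].astype(np.float32)))])
a=cv2.resize(cv2.imread("pics/side0.png")[80:300,150:350],None,fx=2.7,fy=2.7,interpolation=2)
cv2.imwrite("pics/sidecrop.png",a[:594])
b=cv2.resize(cv2.imread("pics/top0.png")[130:260,130:430],None,fx=2.66,fy=2.66,interpolation=2)
cv2.imwrite("pics/topcrop.png",b)
E
```

```text
side
([291.4, 155.8], 94, [288, 149, 8, 14])
([183.7, 192.3], 826, [162, 175, 42, 35])
([330.4, 204.1], 116, [326, 196, 10, 18])
([270.3, 205.0], 70, [262, 199, 18, 13])
([238.0, 222.8], 86, [231, 215, 16, 16])
([222.4, 271.0], 80, [218, 263, 10, 16])
station_lamp 0.88 [204. 222.] 8126 [[121.9000015258789, 340.0], [199.1999969482422, 71.4000015258789], [271.79998779296875, 92.30000305175781], [194.60000610351562, 360.8999938964844]]
station_lamp 0.49 [226. 266.] 174 [[217.5, 278.20001220703125], [223.6999969482422, 252.1999969482422], [230.6999969482422, 253.89999389648438], [224.60000610351562, 279.79998779296875]]
station_lamp 0.49 [239. 224.] 95 [[229.0, 221.3000030517578], [232.6999969482422, 216.10000610351562], [248.10000610351562, 227.10000610351562], [244.39999389648438, 232.3000030517578]]
station_bar 0.61 [202. 227.] 8015 [[123.0, 340.20001220703125], [199.1999969482422, 71.9000015258789], [271.3999938964844, 92.4000015258789], [195.1999969482422, 360.70001220703125]]
station_bar 0.51 [238. 226.] 54 [[230.60000610351562, 221.39999389648438], [233.3000030517578, 217.5], [246
[... 1444 characters left out ...]
2]]
supply_lever_grip 0.77 [413. 225.] 260 [[392.5, 224.5], [434.79998779296875, 218.3000030517578], [435.70001220703125, 224.8000030517578], [393.3999938964844, 231.0]]
supply_lever_grip 0.71 [331. 284.] 270 [[309.8999938964844, 285.8999938964844], [310.1000061035156, 278.8999938964844], [355.1000061035156, 280.1000061035156], [354.8999938964844, 287.1000061035156]]
supply_lever_grip 0.7 [323. 209.] 299 [[319.0, 227.8000030517578], [323.20001220703125, 186.39999389648438], [331.0, 187.1999969482422], [326.79998779296875, 228.60000610351562]]
vent_lever_grip 0.56 [217. 195.] 220 [[199.60000610351562, 190.1999969482422], [233.0, 187.60000610351562], [233.5, 195.0], [200.1999969482422, 197.5]]
```

View pics/topcrop.png

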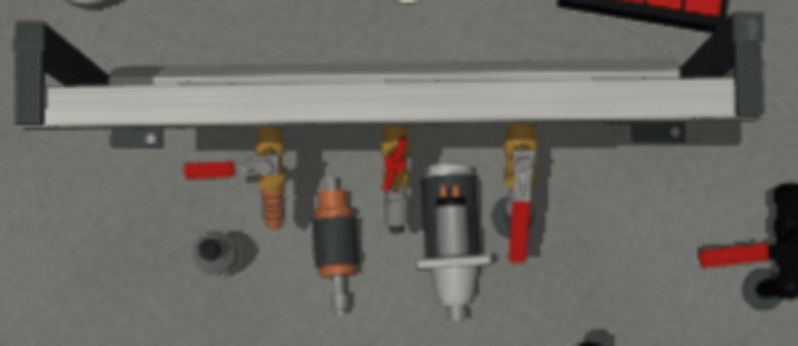

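View pics/sidecrop.png

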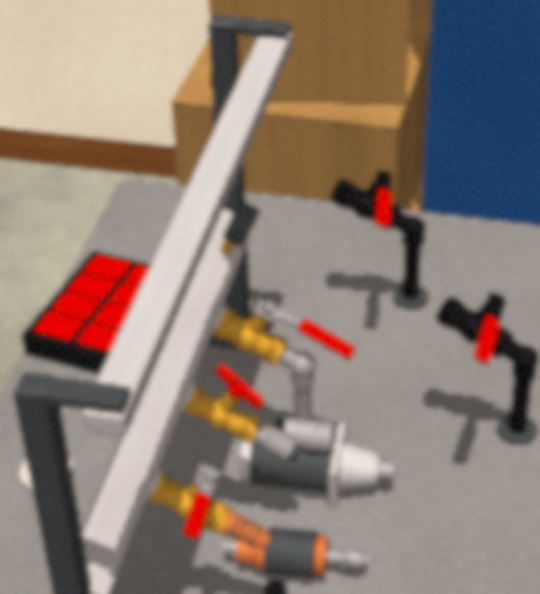

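Both crops confirm the layout: supply at y = -150, tool outlet in the middle, vent at +150 and shut. Next I fit the station's x, y, yaw and both lever angles to these points.

```bash
cat >> h.py <<'E'
def piv(q,yv,h=.062): # station pose q=(x,y,yaw)
    Rz=R.from_euler('z',q[2]).as_matrix(); o=np.array([q[0],q[1],0])
    return o+Rz@(np.array([0,yv,.17])+h*Z)
def grip(q,yv,a,L,h=.062):
    Rz=R.from_euler('z',q[2]).as_matrix()
    return piv(q,yv,h)+Rz@(L*(np.cos(a)*Y-np.sin(a)*Xv))
E
python3 - <<'E'
from h import *
from station import optics
T=optics.camera_params("top");S=optics.camera_params("side")
obs=dict(s=((324.8,216.5),(270.3,205)),v=((208.2,193.5),(222.4,271)),t=((278.2,190.8),(238,222.8)))
for k,u in obs.items(): print(k,tri([T,S],u))
for p in(T,S): print("cam",-R.from_rotvec(p["rvec"]).inv().apply(p["tvec"]))
def pts(x): return grip(x,-.15,x[3],.088,.066),grip(x,.15,x[4],.066,.066),piv(x,0,.066)
def f(x,lamp=1):
    e=[]
    for P,k in zip(pts(x),"svt"):
        e+=[proj(T,P)[0]-obs[k][0],proj(S,P)[0]-obs[k][1]]
    Rz=R.from_euler('z',x[2]).as_matrix()
    for y,uv in((.33,(147.3,176.3)),(-.33,(406.7,174.5))):
        for z,x0 in ((.503,-.02),): e.append(.5*lamp*(proj(T,Rz@np.array([x0,y,z])+[x[0],x[1],0])[0]-uv))
    return np.concatenate(e)
for l in(1,0):
    s=least_squares(f,[.6,0,0,1.4,0],kwargs=dict(lamp=l)); print(s.x.round(4),s.fun.round(1))
    x=s.x
    for P in (*pts(x),piv(x,-.15),piv(x,.15)): print(P.round(4))
E
```

```text
s (array([ 0.5283607 , -0.23261634,  0.18835487]), np.float64(0.017459290803076125))
v (array([0.59721587, 0.12885019, 0.22499092]), np.float64(0.04018128802297152))
t (array([ 0.60529087, -0.08715781,  0.22117014]), np.float64(0.09905236740713241))
cam [ 0.40784371 -0.11942424  1.82154598]
cam [0.24833581 1.12786584 1.36306928]
[ 0.6349 -0.0862  0.0077  1.524   0.0884] [ 0.1  0.4  0.3  0.3 -0.1  0.1 -0.  -0.  -0.2  0.3  0.1 -1.5 -0.  -0.6
 -0.9 -1. ]
[ 0.5274 -0.2329  0.187 ]
[0.5971 0.1292 0.2255]
[ 0.6039 -0.0865  0.2283]
[ 0.6069 -0.2365  0.2247]
[0.6046 0.0635 0.2247]
[ 0.6353 -0.0855  0.0116  1.5285  0.0836] [ 0.1  0.  -0.   0.2 -0.3  0.1 -0.1  0.1 -0.4  0.2 -0.1 -1.4 -0.  -0.
 -0.  -0. ]
[ 0.5284 -0.2331  0.187 ]
[0.597  0.1298 0.2257]
[ 0.6044 -0.0859  0.2283]
[ 0.608  -0.2359  0.2247]
[0.6045 0.0641 0.2247]
```

```bash
cat >> h.py <<'E'
q=np.array([.6351,-.0859,.0095])
Rz=R.from_euler('z',q[2]).as_matrix()
Rt=Rz@np.column_stack([-Xv,Y,-Z])  # goal tool axes
def fing(yv,a,L,off,depth=.015): # TCP so that closed fingers stand at radius L, off along CLOSING dir, tips depth below sleeve mid
    d=np.cos(a)*Y-np.sin(a)*Xv; t=np.sin(a)*Y+np.cos(a)*Xv
    return piv(q,yv)+Rz@(L*d+off*t+(.064-depth)*Z)
def state():
    from station import r
    s=r.read_state(); p=s["ee_pos"]; M=R.from_quat(s["tool_rot"])
    print("t",round(s["time_s"],2),"p",p.round(4),"F",s["ft_force"].round(1),"gap",round(s["finger_gap"],3),"J",s["joint_pos"].round(2))
    print("rot left (tool)",(M.inv()*R.from_matrix(Rt)).as_rotvec().round(4)); return s,p,M
E
python3 - <<'E'
from h import *
s,p,M=state()
st=fing(-.15,1.52,.095,-.050); hi=st+Rz@(.10*Z)
print("hi",hi,"st",st,"delta tool now",M.inv().apply(hi-p)*100,"goal frame",Rt.T@(hi-p)*100)
def up(a): return 0.011+.0175*np.sin(a)+.009*np.cos(a)
prev=st
for a in [1.5,1.3,1.1,.9,.7,.5,.3,.15,0,-.14]:
    w=fing(-.15,a,.088,-up(a)); print(a,w.round(4),(Rt.T@(w-prev)*100).round(2)); prev=w
E
```

```text
t 2.0 p [0.1576 0.5008 0.3027] F [-0.1 -0.1  0.3] gap 1.002 J [ 1.04  0.31  1.5   0.    1.33 -0.22]
rot left (tool) [-0.0768 -0.4847 -0.308 ]
hi [ 0.45189    -0.28276128  0.31056781] st [ 0.49883504 -0.28231529  0.22227305] delta tool now [-51.59023301 -65.9112318   -0.78313066] goal frame [-25.69723151 -78.63139065  12.7754691 ]
1.5 [ 0.5053 -0.2599  0.2258] [-0.76  2.23 -0.  ]
1.3 [ 0.5025 -0.2428  0.2244] [0.31 1.72 0.  ]
1.1 [ 0.5028 -0.2246  0.2247] [-0.05  1.82 -0.  ]
0.9 [ 0.5066 -0.2062  0.2268] [-0.46  1.84  0.  ]
0.7 [ 0.5142 -0.1885  0.2309] [-0.88  1.76 -0.  ]
0.5 [ 0.5254 -0.1728  0.237 ] [-1.29  1.56  0.  ]
0.3 [ 0.5398 -0.1601  0.2447] [-1.65  1.26 -0.  ]
0.15 [ 0.5524 -0.153   0.2514] [-1.43  0.69  0.  ]
0 [ 0.5659 -0.1486  0.2586] [-1.54  0.44  0.  ]
-0.14 [ 0.5791 -0.1469  0.2657] [-1.5   0.16 -0.  ]
```

```bash
python3 -m inch '[{"dp":[0,-3,-1],"angular":[-0.0128,-0.0808,-0.0513]},{"dp":[0,-3,-1],"angular":[-0.0128,-0.0808,-0.0513]},{"dp":[0,-3,-1],"angular":[-0.0128,-0.0808,-0.0513]},{"dp":[0,-3,-1],"angular":[-0.0128,-0.0808,-0.0513]},{"dp":[0,-3,-1],"angular":[-0.0128,-0.0808,-0.0513]},{"dp":[0,-3,-1],"angular":[-0.0128,-0.0808,-0.0513]},{"dp":[0,-3,0],"angular":[0,0,0]},{"dp":[0,-3,0],"angular":[0,0,0]}]' 0 20
python3 -c "
from h import *
s,p,M=state()
hi=fing(-.15,1.52,.095,-.050)+Rz@(.10*Z)
print(M.inv().apply(hi-p)*100)"
```

```text
time_s: 2.67
ee_pos: [0.1141, 0.2637, 0.3587]
tool_rot: [-0.006, 0.97, 0.002, 0.242]
ft_force: [1.2, -0.0, 0.6]
finger_gap: 0.418
finger_force: 0.0
t 2.67 p [0.1141 0.2637 0.3587] F [ 1.2 -0.   0.6] gap 0.418 J [ 1.01 -0.35  2.06 -0.44  1.19 -0.46]
rot left (tool) [0.0017 0.0012 0.002 ]
[-26.97024335 -55.04796376  19.79989057]
```

```bash
python3 -m inch '[{"dp":[-2.7,-1,1.5],"angular":[0,0,0]},{"dp":[-2.7,-1,1.5],"angular":[0,0,0]},{"dp":[-2.7,-1,1.5],"angular":[0,0,0]},{"dp":[-2.7,-1,1.5],"angular":[0,0,0]},{"dp":[-2.7,-2.5,1],"angular":[0,0,0]},{"dp":[-2.7,-2.5,1],"angular":[0,0,0]},{"dp":[-2.7,-2.5,1],"angular":[0,0,0]},{"dp":[-2.7,-2.5,1],"angular":[0,0,0]}]'
python3 -c "
from h import *
s,p,M=state()
hi=fing(-.15,1.52,.095,-.050)+Rz@(.10*Z)
print(M.inv().apply(hi-p)*100)"
```

```text
time_s: 3.33
ee_pos: [0.3544, 0.1259, 0.3723]
tool_rot: [-0.004, 0.97, 0.001, 0.243]
ft_force: [1.6, 1.5, -1.3]
finger_gap: 0.006
finger_force: 0.0
t 3.33 p [0.3544 0.1259 0.3723] F [ 1.6  1.5 -1.3] gap 0.006 J [ 0.03 -0.27  1.97 -0.01  0.95 -1.54]
rot left (tool) [-0.0004  0.0017 -0.0009]
[ -5.38886631 -40.94876085   9.86528929]
```

```bash
python3 -m inch '[{"dp":[-0.5,-3.7,0.5],"angular":[0,0,0]},{"dp":[-0.5,-3.7,0.5],"angular":[0,0,0]},{"dp":[-0.5,-3.7,0.5],"angular":[0,0,0]},{"dp":[-0.5,-3.7,0.5],"angular":[0,0,0]},{"dp":[-0.5,-3.7,0.5],"angular":[0,0,0]},{"dp":[-0.5,-3.7,0.5],"angular":[0,0,0]},{"dp":[-0.5,-3.7,0.5],"angular":[0,0,0]},{"dp":[-0.5,-3.7,0.5],"angular":[0,0,0]}]'
python3 -c "
from h import *
s,p,M=state()
st=fing(-.15,1.52,.095,-.050)
print(M.inv().apply(st-p)*100)"
```

```text
time_s: 4.0
ee_pos: [0.41, -0.1699, 0.3552]
tool_rot: [-0.004, 0.97, 0.001, 0.242]
ft_force: [0.1, 0.0, 0.5]
finger_gap: 0.005
finger_force: 0.0
t 4.0 p [ 0.41   -0.1699  0.3552] F [0.1 0.  0.5] gap 0.005 J [-0.81 -0.08  1.86  0.41  1.05 -2.54]
rot left (tool) [-0.0009  0.0007 -0.0008]
[ -1.50724945 -11.30892933  15.8717583 ]
```

```bash
Z8='x'; python3 -m inch '[{"dp":[0,0,0],"angular":[0,0,0.124]},{"dp":[0,0,0],"angular":[0,0,0.124]},{"dp":[0,0,0],"angular":[0,0,0.124]},{"dp":[0,0,0],"angular":[0,0,0.124]},{"dp":[0,0,0],"angular":[0,0,0.124]},{"dp":[0,0,0],"angular":[0,0,0.124]},{"dp":[0,0,0],"angular":[0,0,0.124]},{"dp":[0,0,0],"angular":[0,0,0.124]}]'
python3 -c "
from h import *
s,p,M=state()"
```

```text
time_s: 4.67
ee_pos: [0.4102, -0.1677, 0.3552]
tool_rot: [0.46, 0.854, 0.117, 0.212]
ft_force: [0.3, 0.7, 0.9]
finger_gap: 0.006
finger_force: 0.0
t 4.67 p [ 0.4102 -0.1677  0.3552] F [0.3 0.7 0.9] gap 0.006 J [-0.8  -0.08  1.86  0.4   1.05 -1.53]
rot left (tool) [-1.000e-04  1.000e-04 -9.982e-01]
```

Turning this way brings joint 6 back towards zero; I'll continue to the half turn.

```bash
python3 -m inch '[{"dp":[0,0,0],"angular":[0,0,0.124]},{"dp":[0,0,0],"angular":[0,0,0.124]},{"dp":[0,0,0],"angular":[0,0,0.124]},{"dp":[0,0,0],"angular":[0,0,0.124]},{"dp":[0,0,0],"angular":[0,0,0.124]},{"dp":[0,0,0],"angular":[0,0,0.124]},{"dp":[0,0,0],"angular":[0,0,0.124]},{"dp":[0,0,0],"angular":[0,0,0.124]}]'
python3 -m inch '[{"dp":[0,0,0],"angular":[0,0,0.124]},{"dp":[0,0,0],"angular":[0,0,0.124]},{"dp":[0,0,0],"angular":[0,0,0.124]},{"dp":[0,0,0],"angular":[0,0,0.124]},{"dp":[0,0,0],"angular":[0,0,0.124]},{"dp":[0,0,0],"angular":[0,0,0.124]},{"dp":[0,0,0],"angular":[0,0,0.124]},{"dp":[0,0,0],"angular":[0,0,0.124]}]'
cat >> h.py <<'E'
Rt=Rt@np.diag([-1,-1,1.])  # flipped: tool x = +Xv, y = -Y, z = -Z
E
python3 -c "
from h import *
s,p,M=state()
st=fing(-.15,1.52,.095,-.050)
print(Rt.T@(st-p)*100)"
```

```text
time_s: 5.33
ee_pos: [0.4102, -0.1677, 0.3552]
tool_rot: [0.811, 0.532, 0.204, 0.131]
ft_force: [-0.3, 0.2, 0.0]
finger_gap: 0.003
finger_force: 0.0
time_s: 6.0
ee_pos: [0.4102, -0.1677, 0.3552]
tool_rot: [0.967, 0.082, 0.241, 0.018]
ft_force: [0.8, 0.1, -0.4]
finger_gap: 0.005
finger_force: 0.0
t 6.0 p [ 0.4102 -0.1677  0.3552] F [ 0.8  0.1 -0.4] gap 0.005 J [-0.8  -0.08  1.86  0.4   1.05  0.45]
rot left (tool) [ 2.000e-04 -1.000e-04  1.594e-01]
[ 1.49063885 11.54634488 15.84953092]
```

```bash
python3 -m inch '[{"dp":[0,0,0],"angular":[0,0,0.08]},{"dp":[0,0,0],"angular":[0,0,0.08]},{"dp":[0,2.5,1],"angular":[0,0,0]},{"dp":[0,2.5,1],"angular":[0,0,0]},{"dp":[0,2.5,1],"angular":[0,0,0]},{"dp":[0.5,2.5,1],"angular":[0,0,0]},{"dp":[0.5,1.5,1],"angular":[0,0,0]},{"dp":[0.5,0,1],"angular":[0,0,0]}]'
python3 - <<'E'
from h import *
from station import optics
s,p,M=state()
st=fing(-.15,1.52,.095,-.050)
print(M.inv().apply(st-p)*100)
cv2.imwrite("pics/w1.png",optics.camera("wrist")[:,:,::-1])
E
```

```text
time_s: 6.67
ee_pos: [0.4535, -0.2846, 0.3088]
tool_rot: [0.97, 0.006, 0.242, -0.0]
ft_force: [-0.1, 0.4, 0.3]
finger_gap: -0.001
finger_force: 0.0
t 6.67 p [ 0.4535 -0.2846  0.3088] F [-0.1  0.4  0.3] gap -0.001 J [-0.91  0.19  1.69  0.46  0.99  0.44]
rot left (tool) [0.0015 0.0002 0.0031]
[-0.05424965 -0.20346618  9.7666034 ]
```

View pics/w1.png

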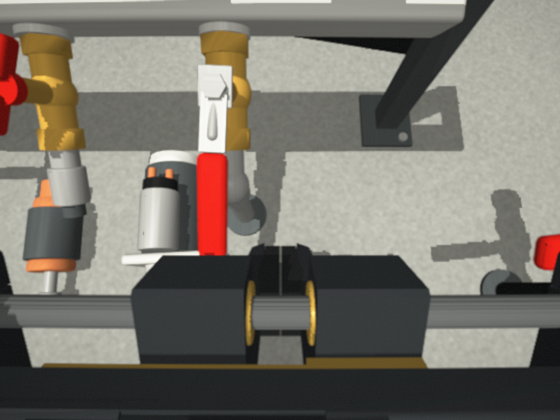

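The wrist view shows the supply sleeve from (213,155) to (213,255), with the closed fingers at (280,250) clear to its right. That is the planned side, so I'll go down.

```bash
python3 -m inch '[{"dp":[0,0,1.5],"angular":[0,0,0]},{"dp":[0,0,1.5],"angular":[0,0,0]},{"dp":[0,0,1.5],"angular":[0,0,0]},{"dp":[0,0,1.5],"angular":[0,0,0]},{"dp":[0,0,1.5],"angular":[0,0,0]},{"dp":[0,0,1.5],"angular":[0,0,0]},{"dp":[0,0,0.8],"angular":[0,0,0]},{"dp":[0,0,0],"angular":[0,0,0]}]'
python3 - <<'E'
from h import *
s,p,M=state()
def up(a): return 0.011+.0175*np.sin(a)+.009*np.cos(a)
prev=p
for a in [1.5,1.3,1.1,.9,.7,.5,.3,.15,0,-.14]:
    w=fing(-.15,a,.085,-up(a)); print(a,w.round(4),(M.inv().apply(w-prev)*100).round(2)); prev=w
E
```

```text
time_s: 7.38
ee_pos: [0.4994, -0.2805, 0.2219]
tool_rot: [0.97, 0.008, 0.241, -0.002]
ft_force: [-0.7, 0.1, -0.8]
finger_gap: 0.009
finger_force: 0.0
t 7.38 p [ 0.4994 -0.2805  0.2219] F [-0.7  0.1 -0.8] gap 0.009 J [-0.83  0.37  1.71  0.51  0.8   0.41]
rot left (tool) [-0.0023  0.0015  0.0058]
1.5 [ 0.508  -0.2601  0.2272] [ 1.04 -2.03 -0.06]
1.3 [ 0.505  -0.2436  0.2258] [-0.31 -1.66  0.  ]
1.1 [ 0.5051 -0.2259  0.2259] [ 0.04 -1.76  0.  ]
0.9 [ 0.5087 -0.208   0.2279] [ 0.44 -1.79  0.  ]
0.7 [ 0.5159 -0.1908  0.2318] [ 0.85 -1.71  0.  ]
0.5 [ 0.5267 -0.1754  0.2376] [ 1.24 -1.52  0.  ]
0.3 [ 0.5406 -0.1629  0.2451] [ 1.6  -1.23  0.  ]
0.15 [ 0.5528 -0.156   0.2516] [ 1.39 -0.67 -0.  ]
0 [ 0.566  -0.1516  0.2586] [ 1.5  -0.42 -0.  ]
-0.14 [ 0.5788 -0.1498  0.2655] [ 1.46 -0.15 -0.  ]
```

```bash
python3 -m inch '[{"dp":[0.5,-1,0],"angular":[0,0,0]},{"dp":[0.5,-1,0],"angular":[0,0,0]},{"dp":[-0.15,-0.8,0],"angular":[0,0,0]},{"dp":[-0.15,-0.8,0],"angular":[0,0,0]},{"dp":[0,-0.9,0],"angular":[0,0,0]},{"dp":[0,-0.9,0],"angular":[0,0,0]},{"dp":[0.2,-0.9,0],"angular":[0,0,0]},{"dp":[0.2,-0.9,0],"angular":[0,0,0]}]'
python3 - <<'E'
from h import *
s,p,M=state()
w=fing(-.15,.9,.085,-(.011+.0175*np.sin(.9)+.009*np.cos(.9)));print(M.inv().apply(w-p)*100)
E
```

```text
time_s: 8.05
ee_pos: [0.5083, -0.2101, 0.2299]
tool_rot: [0.97, 0.007, 0.244, 0.002]
ft_force: [0.4, -8.7, -0.8]
finger_gap: 0.006
finger_force: 3.1
t 8.05 p [ 0.5083 -0.2101  0.2299] F [ 0.4 -8.7 -0.8] gap 0.006 J [-0.71  0.3   1.79  0.48  0.73  0.54]
rot left (tool) [ 0.0049 -0.0036  0.0058]
[-0.05098287 -0.21186109  0.1987886 ]
```

Contact force is about 8 N and the finger is following the plan. I'll keep going round to about 0.15 rad.

```bash
python3 -m inch '[{"dp":[0.4,-0.9,0],"angular":[0,0,0]},{"dp":[0.4,-0.9,0],"angular":[0,0,0]},{"dp":[0.6,-0.8,0],"angular":[0,0,0]},{"dp":[0.6,-0.8,0],"angular":[0,0,0]},{"dp":[0.8,-0.6,0],"angular":[0,0,0]},{"dp":[0.8,-0.6,0],"angular":[0,0,0]},{"dp":[0.7,-0.35,0],"angular":[0,0,0]},{"dp":[0.7,-0.35,0],"angular":[0,0,0]}]'
python3 - <<'E'
from h import *
from station import optics
s,p,M=state()
for a in(.15,0,-.14):
    w=fing(-.15,a,.085,-(.011+.0175*np.sin(abs(a))+.009*np.cos(a)));print(M.inv().apply(w-p)*100)
cv2.imwrite("pics/w2.png",optics.camera("wrist")[:,:,::-1])
E
```

```text
time_s: 8.72
ee_pos: [0.551, -0.1556, 0.2522]
tool_rot: [0.97, 0.007, 0.242, 0.0]
ft_force: [-4.0, -5.5, -1.4]
finger_gap: 0.005
finger_force: 2.5
t 8.72 p [ 0.551  -0.1556  0.2522] F [-4.  -5.5 -1.4] gap 0.005 J [-0.56  0.31  1.7   0.38  0.75  0.76]
rot left (tool) [0.0013 0.     0.0062]
[0.13040177 0.04608553 0.1327255 ]
[ 1.62940215 -0.3765297   0.13213807]
[ 2.60339325 -0.5992707   0.1318237 ]
```

View pics/w2.png

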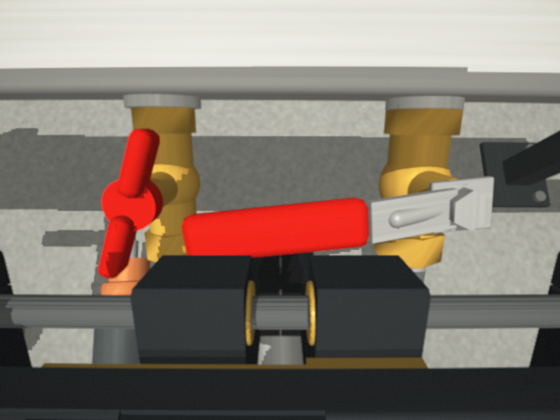

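The wrist view shows the sleeve from (185,235) to (365,220), nearly square. The butterfly at (130,205) is clear of the lever's tip. I'll push on gently until the force jumps at the stop.

```bash
python3 -m inch '[{"dp":[0.15,-0.04,0],"angular":[0,0,0]},{"dp":[0.15,-0.04,0],"angular":[0,0,0]},{"dp":[0.15,-0.04,0],"angular":[0,0,0]},{"dp":[0.15,-0.04,0],"angular":[0,0,0]},{"dp":[0.15,-0.04,0],"angular":[0,0,0]},{"dp":[0.15,-0.04,0],"angular":[0,0,0]},{"dp":[0.15,-0.04,0],"angular":[0,0,0]},{"dp":[0.15,-0.04,0],"angular":[0,0,0]}]'
```

```text
time_s: 9.43
ee_pos: [0.5603, -0.1533, 0.2557]
tool_rot: [0.971, 0.007, 0.24, -0.0]
ft_force: [-16.7, -11.0, -5.0]
finger_gap: 0.007
finger_force: 8.4
```

```bash
python3 -m inch '[{"dp":[0.1,0,0],"angular":[0,0,0]},{"dp":[0.1,0,0],"angular":[0,0,0]},{"dp":[0.1,0,0],"angular":[0,0,0]},{"dp":[0,0,0],"angular":[0,0,0]},{"dp":[0,0,0],"angular":[0,0,0]},{"dp":[0,0,0],"angular":[0,0,0]},{"dp":[0,0,0],"angular":[0,0,0]},{"dp":[0,0,0],"angular":[0,0,0]}]'
```

```text
time_s: 10.1
ee_pos: [0.5616, -0.1531, 0.2558]
tool_rot: [0.971, 0.007, 0.237, -0.001]
ft_force: [-24.1, -9.3, -4.4]
finger_gap: 0.002
finger_force: 11.3
```

The force has climbed to 25 N, about 2 N m against 0.45 N m of friction, so the lever is on its stop. I'll back off and check by camera.

```bash
python3 -m inch '[{"dp":[-1,0,0],"angular":[0,0,0]},{"dp":[-1,0,0],"angular":[0,0,0]},{"dp":[-1,0,-1],"angular":[0,0,0]},{"dp":[-1,0,-2],"angular":[0,0,0]},{"dp":[-1,0,-2],"angular":[0,0,0]},{"dp":[-1,0,-2],"angular":[0,0,0]},{"dp":[0,0,-2],"angular":[0,0,0]},{"dp":[0,0,0],"angular":[0,0,0]}]'
cat > look.py <<'E'
import sys
from h import *
from station import optics
s,p,M=state()
o={}
for c in sys.argv[1:]:
    im=optics.camera(c); o[c]=optics.camera_params(c)
    cv2.imwrite(f"pics/{c}_{s['time_s']:.1f}.png",im[:,:,::-1])
    print(c,f"{s['time_s']:.1f}",redblobs(im))
    P=o[c]
    for n,X in dict(sup0=grip(q,-.15,0,.088),ven0=grip(q,.15,0.08,.066),ven45=grip(q,.15,.785,.066),tool=piv(q,0)).items(): print(n,proj(P,X)[0].round(1))
E
python3 look.py wrist side top
```

```text
time_s: 10.77
ee_pos: [0.4688, -0.1539, 0.3131]
tool_rot: [0.97, 0.007, 0.244, 0.001]
ft_force: [0.7, 0.2, 0.3]
finger_gap: 0.003
finger_force: 0.0
t 10.77 p [ 0.4688 -0.1539  0.3131] F [0.7 0.2 0.3] gap 0.003 J [-0.67  0.07  1.83  0.39  0.89  0.69]
rot left (tool) [ 0.0033 -0.0052  0.0061]
wrist 10.8 [([186.6, 110.0], 2092, [166, 60, 40, 100]), ([279.6, 114.8], 3708, [221, 98, 118, 34])]
sup0 [272.8 102.5]
ven0 [-127.2  111.3]
ven45 [-84.8 170.6]
tool [180.6 102.1]
side 10.8 [([183.8, 192.3], 823, [162, 175, 42, 35]), ([330.5, 203.6], 102, [327, 196, 8, 17]), ([243.9, 209.7], 76, [240, 201, 9, 17]), ([238.0, 222.9], 86, [231, 215, 16, 16]), ([222.5, 270.9], 78, [219, 263, 9, 16])]
sup0 [242.  209.8]
ven0 [221.7 271.7]
ven45 [235.7 273.2]
tool [237.5 222.1]
top 10.8 [([376.5, 103.0], 970, [348, 90, 58, 27]), ([351.8, 118.7], 229, [345, 110, 15, 19]), ([380.4, 123.6], 710, [359, 112, 44, 24]), ([278.2, 190.8], 79, [275, 182, 8, 19]), ([208.2, 193.5], 75, [200, 191, 18, 6]), ([298.9, 192.5], 145, [287, 190, 25, 6]), ([405.8, 225.5], 137, [393, 222, 26, 8]), ([330.6, 283.1], 53, [325, 281, 12, 5])]
sup0 [298.  190.3]
ven0 [208.1 193. ]
ven45 [215.2 205.3]
tool [277.9 190.6]
```

The supply reads about 0.07–0.1 rad off square, within the stated wear, and the butterfly hasn't moved. Before going to the vent I check where the wrist camera sits relative to the lamp.

Run:
```python
from h import *
from station import optics
s,p,M=state()
P=optics.camera_params("wrist"); c=-R.from_rotvec(P["rvec"]).inv().apply(P["tvec"]); print("cam in tool cm",M.inv().apply(c-p)*100)
st=fing(.15,.08,.068,.036); hi=st+Rz@(.09*Z)
lam=np.array([q[0],q[1],.49])+Rz@[0,.15,0]
for n,w in(("st",st),("hi",hi)): print(n,w.round(4),"lamp in tool cm",(Rt.T@(lam-w)*100).round(1),"delta",(M.inv().apply(w-p)*100).round(2))
```

```text
t 10.92 p [ 0.4695 -0.1536  0.3092] F [-0.4  0.2 -0.1] gap 0.0 J [-0.67  0.08  1.83  0.39  0.88  0.69]
rot left (tool) [-0.0001 -0.0002  0.0052]
cam in tool cm [ 6.63260126  0.04469664 -8.24586776]
st [0.6078 0.1345 0.2823] lamp in tool cm [ 12.    7.1 -17.2] delta [ 11.34 -28.62   9.  ]
hi [0.5655 0.1341 0.3618] lamp in tool cm [12.   7.1 -8.2] delta [ 11.34 -28.62   0.  ]
```

The camera sits 6.6 cm on the lamp side, which leaves little room. I'll move across first, then flip back so the camera faces away from the lamp.

```bash
python3 -m inch '[{"dp":[0,-3.5,0],"angular":[0,0,0]},{"dp":[0,-3.5,0],"angular":[0,0,0]},{"dp":[0,-3.5,-0.5],"angular":[0,0,0]},{"dp":[0,-3.5,-0.5],"angular":[0,0,0]},{"dp":[0,-3.5,-0.5],"angular":[0,0,0]},{"dp":[0,-3.5,-0.5],"angular":[0,0,0]},{"dp":[0,-3.5,0],"angular":[0,0,0]},{"dp":[0,-3.5,0],"angular":[0,0,0]}]'
python3 -m inch '[{"dp":[0,0,0],"angular":[0,0,-0.124]},{"dp":[0,0,0],"angular":[0,0,-0.124]},{"dp":[0,0,0],"angular":[0,0,-0.124]},{"dp":[0,0,0],"angular":[0,0,-0.124]},{"dp":[0,0,0],"angular":[0,0,-0.124]},{"dp":[0,0,0],"angular":[0,0,-0.124]},{"dp":[0,0,0],"angular":[0,0,-0.124]},{"dp":[0,0,0],"angular":[0,0,-0.124]}]'
python3 -c "
from h import *
state()"
```

```text
time_s: 11.58
ee_pos: [0.4557, 0.1283, 0.3258]
tool_rot: [0.97, 0.008, 0.242, -0.001]
ft_force: [0.3, -2.1, 0.0]
finger_gap: 0.003
finger_force: 0.0
time_s: 12.25
ee_pos: [0.4561, 0.1266, 0.3252]
tool_rot: [0.848, 0.471, 0.212, 0.115]
ft_force: [-0.3, -0.5, 0.2]
finger_gap: 0.007
finger_force: 0.0
t 12.25 p [0.4561 0.1266 0.3252] F [-0.3 -0.5  0.2] gap 0.007 J [ 0.03  0.01  1.86 -0.01  0.79  0.59]
rot left (tool) [-0.0017  0.0015  1.0042]
```

```bash
python3 -m inch '[{"dp":[0,0,0],"angular":[0,0,-0.124]},{"dp":[0,0,0],"angular":[0,0,-0.124]},{"dp":[0,0,0],"angular":[0,0,-0.124]},{"dp":[0,0,0],"angular":[0,0,-0.124]},{"dp":[0,0,0],"angular":[0,0,-0.124]},{"dp":[0,0,0],"angular":[0,0,-0.124]},{"dp":[0,0,0],"angular":[0,0,-0.124]},{"dp":[0,0,0],"angular":[0,0,-0.124]}]'
python3 -m inch '[{"dp":[0,0,0],"angular":[0,0,-0.124]},{"dp":[0,0,0],"angular":[0,0,-0.124]},{"dp":[0,0,0],"angular":[0,0,-0.124]},{"dp":[0,0,0],"angular":[0,0,-0.124]},{"dp":[0,0,0],"angular":[0,0,-0.124]},{"dp":[0,0,0],"angular":[0,0,-0.124]},{"dp":[0,0,0],"angular":[0,0,-0.124]},{"dp":[0,0,0],"angular":[0,0,-0.124]}]'
echo 'Rt=Rt@np.diag([-1,-1,1.])  # back: tool x = -Xv, y = +Y' >> h.py
python3 -c "
from h import *
s,p,M=state()
hi=fing(.15,.08,.068,.036)+Rz@(.09*Z)
print(Rt.T@(hi-p)*100)"
```

```text
time_s: 12.92
ee_pos: [0.4561, 0.1266, 0.3252]
tool_rot: [0.522, 0.818, 0.132, 0.202]
ft_force: [-0.7, 1.0, -0.1]
finger_gap: 0.009
finger_force: 0.0
time_s: 13.58
ee_pos: [0.4561, 0.1266, 0.3252]
tool_rot: [0.07, 0.968, 0.02, 0.24]
ft_force: [-0.1, -0.1, 0.2]
finger_gap: 0.005
finger_force: 0.0
t 13.58 p [0.4561 0.1266 0.3252] F [-0.1 -0.1  0.2] gap 0.005 J [ 0.03  0.01  1.86 -0.01  0.79 -1.4 ]
rot left (tool) [ 0.0006 -0.0021 -0.1534]
[-11.38213566   0.64836408   1.9126756 ]
```

```bash
python3 -m inch '[{"dp":[0,0,0],"angular":[0,0,-0.077]},{"dp":[0,0,0],"angular":[0,0,-0.077]},{"dp":[-2.2,0.1,0.3],"angular":[0,0,0]},{"dp":[-2.2,0.1,0.3],"angular":[0,0,0]},{"dp":[-2.2,0.1,0.3],"angular":[0,0,0]},{"dp":[-2.2,0.1,0.3],"angular":[0,0,0]},{"dp":[-2.2,0.1,0.3],"angular":[0,0,0]},{"dp":[-0.4,0.1,0.4],"angular":[0,0,0]}]'
python3 look.py wrist side top
python3 -c "
from h import *
s,p,M=state()
st=fing(.15,.08,.068,.036)
print(M.inv().apply(st-p)*100)"
```

```text
time_s: 14.25
ee_pos: [0.5679, 0.1328, 0.363]
tool_rot: [-0.002, 0.97, 0.002, 0.242]
ft_force: [0.6, -0.5, 0.3]
finger_gap: 0.01
finger_force: 0.0
t 14.25 p [0.5679 0.1328 0.363 ] F [ 0.6 -0.5  0.3] gap 0.01 J [ 0.03  0.23  1.51 -0.01  0.92 -1.54]
rot left (tool) [ 0.0005  0.0008 -0.0061]
wrist 14.2 [([271.5, 164.0], 2292, [229, 149, 86, 31]), ([0.4, 170.2], 21, [0, 164, 2, 13])]
sup0 [-108.   180.4]
ven0 [275.3 169.8]
ven45 [246. 108.]
tool [-26.  179.6]
side 14.2 [([291.5, 155.8], 93, [288, 149, 8, 14]), ([183.8, 192.3], 824, [162, 175, 42, 35]), ([222.5, 271.1], 72, [218, 263, 10, 16])]
sup0 [242.  209.8]
ven0 [221.7 271.7]
ven45 [235.7 273.2]
tool [237.5 222.1]
top 14.2 [([376.6, 103.0], 964, [348, 90, 58, 27]), ([351.8, 118.8], 228, [345, 110, 15, 19]), ([380.4, 123.6], 714, [359, 112, 44, 24]), ([278.2, 190.8], 79, [275, 182, 8, 19]), ([298.8, 192.5], 146, [287, 190, 25, 6]), ([405.7, 225.4], 134, [393, 222, 26, 8]), ([323.7, 282.6], 122, [312, 280, 25, 6])]
sup0 [298.  190.3]
ven0 [208.1 193. ]
ven45 [215.2 205.3]
tool [277.9 190.6]
t 14.4 p [0.5651 0.1328 0.3614] F [-0.3  0.5 -0.1] gap 0.005 J [ 0.03  0.23  1.51 -0.01  0.92 -1.54]
rot left (tool) [ 0.0003 -0.0031 -0.0057]
[-0.08490615  0.12983736  8.98725147]
```

View pics/wrist_14.2.png

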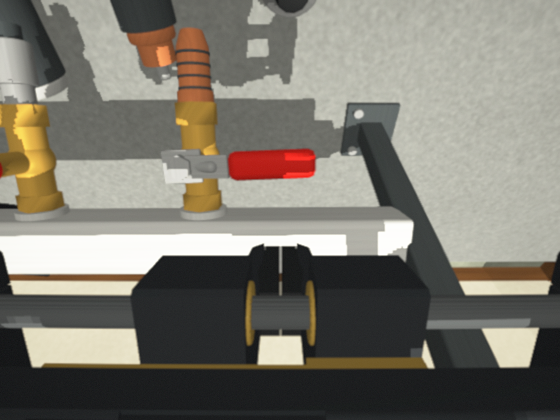

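The wrist view shows the vent sleeve from (230,164) to (315,163) and the closed fingers at (280,250) on the bar side, as planned. I'll descend.

```bash
python3 -m inch '[{"dp":[0,0,1.3],"angular":[0,0,0]},{"dp":[0,0,1.3],"angular":[0,0,0]},{"dp":[0,0,1.3],"angular":[0,0,0]},{"dp":[0,0,1.3],"angular":[0,0,0]},{"dp":[0,0,1.3],"angular":[0,0,0]},{"dp":[0,0,1.3],"angular":[0,0,0]},{"dp":[0,0,1.1],"angular":[0,0,0]},{"dp":[0,0,0],"angular":[0,0,0]}]'
python3 - <<'E'
from h import *
s,p,M=state()
prev=p
for a in [.0,.1,.2,.3,.4,.5,.6,.7,.785]:
    w=fing(.15,a,.068,.010+.0175*np.sin(a)+.009*np.cos(a)); print(a,w.round(4),(M.inv().apply(w-prev)*100).round(2)); prev=w
E
```

```text
time_s: 15.07
ee_pos: [0.6075, 0.1327, 0.2818]
tool_rot: [-0.001, 0.971, 0.002, 0.24]
ft_force: [-0.2, -0.5, -0.0]
finger_gap: 0.007
finger_force: 0.0
t 15.07 p [0.6075 0.1327 0.2818] F [-0.2 -0.5 -0. ] gap 0.007 J [ 0.03  0.38  1.52 -0.01  0.76 -1.54]
rot left (tool) [-0.0003 -0.0038 -0.0064]
0.0 [0.5977 0.1318 0.2769] [ 1.1  -0.09 -0.03]
0.1 [0.5931 0.1334 0.2745] [0.52 0.17 0.  ]
0.2 [0.5883 0.1347 0.2719] [0.55 0.13 0.  ]
0.3 [0.5832 0.1356 0.2692] [0.57 0.09 0.  ]
0.4 [0.5779 0.136  0.2664] [0.6  0.04 0.  ]
0.5 [0.5725 0.1358 0.2635] [ 0.62 -0.02  0.  ]
0.6 [0.5669 0.135  0.2606] [ 0.63 -0.08  0.  ]
0.7 [0.5612 0.1336 0.2576] [ 0.64 -0.14  0.  ]
0.785 [0.5564 0.1318 0.255 ] [ 0.55 -0.18  0.  ]
```

```bash
python3 -m inch '[{"dp":[0.6,0,0],"angular":[0,0,0]},{"dp":[0.6,0.1,0],"angular":[0,0,0]},{"dp":[0.5,0.1,0],"angular":[0,0,0]},{"dp":[0.5,0.1,0],"angular":[0,0,0]},{"dp":[0.5,0,0],"angular":[0,0,0]},{"dp":[0.5,0,0],"angular":[0,0,0]},{"dp":[0.5,0,0],"angular":[0,0,0]},{"dp":[0.5,0,0],"angular":[0,0,0]}]'
python3 look.py wrist side top
```

```text
time_s: 15.73
ee_pos: [0.5707, 0.1355, 0.2668]
tool_rot: [-0.002, 0.97, 0.002, 0.245]
ft_force: [6.2, -2.0, 2.2]
finger_gap: 0.005
finger_force: 2.7
t 15.73 p [0.5707 0.1355 0.2668] F [ 6.2 -2.   2.2] gap 0.005 J [ 0.04  0.32  1.65 -0.02  0.68 -1.52]
rot left (tool) [-0.0005  0.0059 -0.0059]
wrist 15.7 [([254.8, 226.9], 4978, [183, 189, 133, 66])]
sup0 [-275.2  290.7]
ven0 [267.8 283.6]
ven45 [222.6 198.5]
tool [-165.4  292.3]
side 15.7 [([291.5, 155.8], 96, [288, 149, 8, 14]), ([183.8, 192.3], 820, [162, 175, 42, 35]), ([243.1, 210.4], 55, [240, 201, 7, 17]), ([235.8, 220.9], 56, [231, 216, 11, 11])]
sup0 [242.  209.8]
ven0 [221.7 271.7]
ven45 [235.7 273.2]
tool [237.5 222.1]
top 15.7 [([376.5, 103.0], 967, [348, 90, 58, 27]), ([351.8, 118.7], 229, [345, 110, 15, 19]), ([380.4, 123.6], 714, [359, 112, 44, 24]), ([278.2, 190.8], 79, [275, 182, 8, 19]), ([298.9, 192.5], 145, [287, 190, 25, 6]), ([405.9, 225.4], 134, [393, 222, 26, 8]), ([323.7, 282.6], 123, [312, 280, 25, 6])]
sup0 [298.  190.3]
ven0 [208.1 193. ]
ven45 [215.2 205.3]
tool [277.9 190.6]
```

```bash
cat > ang.py <<'E'
import sys
from h import *
from station import optics
s,p,M=state()
im=optics.camera("wrist"); P=optics.camera_params("wrist")
cv2.imwrite(f"pics/wa_{s['time_s']:.1f}.png",im[:,:,::-1])
hsv=cv2.cvtColor(im,cv2.COLOR_RGB2HSV)
m=(((hsv[...,0]<6)|(hsv[...,0]>174))&(hsv[...,1]>170)&(hsv[...,2]>60)).astype(np.uint8)
yv,L0,L1,w=(.15,.035,.095,.010) if sys.argv[1]=="v" else (-.15,.045,.125,.011)
def poly(a,dx,dy):
    d=np.cos(a)*Y-np.sin(a)*Xv; n=np.sin(a)*Y+np.cos(a)*Xv
    pts=[piv(q,yv)+Rz@(L*d+k*n+h*Z+dx*Xv+dy*Y) for L in(L0,L1) for k in(-w,w) for h in(-.006,.006)]
    o=np.zeros((420,560),np.uint8); cv2.fillConvexPoly(o,cv2.convexHull(proj(P,pts).round().astype(np.int32)),1); return o
best=[]
for a in np.arange(-.15,1.3,.02):
    for dx in(-.004,-.002,0,.002,.004):
        for dy in (-.004,-.002,0,.002,.004):
            o=poly(a,dx,dy); best.append(((o&m).sum()/max(1,(o|m).sum()),round(a,2),dx,dy))
best.sort(reverse=True); print(*best[:6],sep="\n")
E
python3 ang.py v
```

```text
t 15.88 p [0.5702 0.1358 0.2661] F [ 2.3 -0.3  3.8] gap 0.005 J [ 0.04  0.32  1.65 -0.02  0.68 -1.52]
rot left (tool) [-0.      0.0025 -0.0061]
(np.float64(0.7305293691080493), np.float64(0.51), 0, 0)
(np.float64(0.7285837900201904), np.float64(0.49), -0.002, 0)
(np.float64(0.7264638346727899), np.float64(0.47), -0.002, 0)
(np.float64(0.7253662740591784), np.float64(0.49), -0.002, 0.002)
(np.float64(0.7252258712175534), np.float64(0.47), -0.004, 0)
(np.float64(0.7252148997134671), np.float64(0.43), -0.004, 0)
```

View pics/wrist_15.7.png

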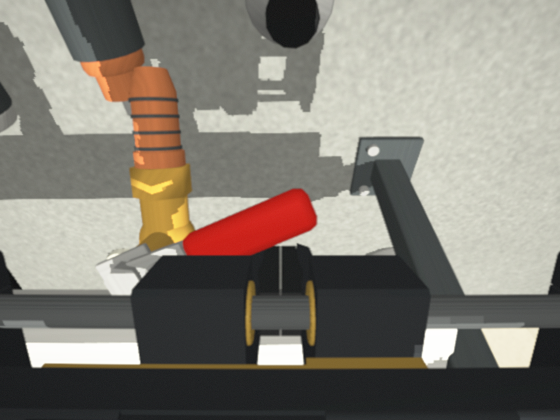

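The vent sleeve now slopes from (185,245) to (315,205), about 0.48 rad. I'll push about 17 mm further, then back off and measure it with nothing in the way.

```bash
python3 -m inch '[{"dp":[0.3,0,0],"angular":[0,0,0]},{"dp":[0.3,-0.05,0],"angular":[0,0,0]},{"dp":[0.3,-0.05,0],"angular":[0,0,0]},{"dp":[0.3,-0.05,0],"angular":[0,0,0]},{"dp":[0.3,-0.1,0],"angular":[0,0,0]},{"dp":[0.2,-0.05,0],"angular":[0,0,0]},{"dp":[0,0,0],"angular":[0,0,0]},{"dp":[0,0,0],"angular":[0,0,0]}]'
python3 ang.py v
```

```text
time_s: 16.6
ee_pos: [0.5552, 0.1327, 0.2571]
tool_rot: [-0.002, 0.97, 0.002, 0.242]
ft_force: [2.5, 1.1, 2.3]
finger_gap: 0.007
finger_force: 1.6
t 16.6 p [0.5552 0.1327 0.2571] F [2.5 1.1 2.3] gap 0.007 J [ 0.03  0.3   1.71 -0.02  0.65 -1.53]
rot left (tool) [ 0.      0.0002 -0.0062]
(np.float64(0.6049731983323406), np.float64(0.71), -0.004, 0)
(np.float64(0.6041011824577159), np.float64(0.73), -0.002, 0)
(np.float64(0.6037595106668656), np.float64(0.75), -0.002, 0)
(np.float64(0.6027295653463878), np.float64(0.71), -0.004, -0.002)
(np.float64(0.6021043272080616), np.float64(0.69), -0.004, -0.002)
(np.float64(0.6013209246472531), np.float64(0.73), -0.002, -0.002)
```

```bash
python3 -m inch '[{"dp":[-1,0,0],"angular":[0,0,0]},{"dp":[-1,0,0],"angular":[0,0,0]},{"dp":[-1,0,0],"angular":[0,0,0]},{"dp":[-0.5,0,0],"angular":[0,0,0]},{"dp":[0,0,-1.5],"angular":[0,0,0]},{"dp":[0,0,-2],"angular":[0,0,0]},{"dp":[0,0,-2],"angular":[0,0,0]},{"dp":[0,0,-2],"angular":[0,0,0]}]'
python3 ang.py v; python3 look.py side top
```

```text
time_s: 17.32
ee_pos: [0.5498, 0.1325, 0.3393]
tool_rot: [-0.002, 0.971, 0.002, 0.24]
ft_force: [0.2, 0.6, -0.3]
finger_gap: 0.001
finger_force: 0.0
t 17.32 p [0.5498 0.1325 0.3393] F [ 0.2  0.6 -0.3] gap 0.001 J [ 0.03  0.21  1.59 -0.01  0.85 -1.53]
rot left (tool) [ 0.     -0.0032 -0.0062]
(np.float64(0.9019154557463672), np.float64(0.69), -0.002, -0.002)
(np.float64(0.9010554089709762), np.float64(0.67), -0.004, -0.002)
(np.float64(0.8850461133069829), np.float64(0.71), -0.002, -0.002)
(np.float64(0.8813559322033898), np.float64(0.65), -0.004, -0.004)
(np.float64(0.8806262230919765), np.float64(0.71), -0.002, 0)
(np.float64(0.8765874308042982), np.float64(0.73), -0.002, 0)
t 17.37 p [0.5495 0.1328 0.3435] F [1.3 0.2 3.7] gap 0.007 J [ 0.03  0.2   1.59 -0.01  0.86 -1.53]
rot left (tool) [ 0.0004  0.0027 -0.0058]
side 17.4 [([291.5, 155.8], 97, [288, 149, 8, 15]), ([183.8, 192.3], 820, [162, 175, 42, 35]), ([237.1, 275.4], 60, [232, 269, 10, 13])]
sup0 [242.  209.8]
ven0 [221.7 271.7]
ven45 [235.7 273.2]
tool [237.5 222.1]
top 17.4 [([376.5, 103.0], 965, [348, 90, 58, 27]), ([351.8, 118.7], 229, [345, 110, 15, 19]), ([380.5, 123.6], 717, [359, 112, 44, 24]), ([278.2, 190.8], 79, [275, 182, 8, 19]), ([298.8, 192.5], 146, [287, 190, 25, 6]), ([405.8, 225.4], 135, [393, 222, 26, 8]), ([323.7, 282.6], 122, [312, 280, 25, 6])]
sup0 [298.  190.3]
ven0 [208.1 193. ]
ven45 [215.2 205.3]
tool [277.9 190.6]
```

```bash
python3 ang.py v; sed 's/P=optics/P=P/' ang.py >/dev/null; python3 ang.py v
```

```text
t 17.47 p [0.5505 0.1326 0.3399] F [ 0.9 -0.  -0.1] gap 0.006 J [ 0.03  0.21  1.59 -0.01  0.85 -1.53]
rot left (tool) [ 0.0002  0.0005 -0.0061]
(np.float64(0.861850443599493), np.float64(0.71), -0.004, -0.002)
(np.float64(0.8584605597964376), np.float64(0.75), -0.002, 0)
(np.float64(0.8568726355611601), np.float64(0.73), -0.004, 0)
(np.float64(0.8492462311557789), np.float64(0.75), -0.004, 0.002)
(np.float64(0.834319526627219), np.float64(0.73), -0.004, -0.002)
(np.float64(0.8313773934527486), np.float64(0.77), -0.002, 0.002)
t 17.52 p [0.5506 0.1325 0.3387] F [-0.8 -0.1 -0.2] gap 0.01 J [ 0.03  0.21  1.59 -0.01  0.85 -1.53]
rot left (tool) [-0.     -0.0015 -0.0061]
(np.float64(0.8705286483064261), np.float64(0.71), -0.004, -0.002)
(np.float64(0.8640502354788069), np.float64(0.73), -0.004, 0)
(np.float64(0.8558869701726844), np.float64(0.75), -0.002, 0)
(np.float64(0.8507228158390949), np.float64(0.75), -0.004, 0.002)
(np.float64(0.834672435105068), np.float64(0.73), -0.002, -0.002)
(np.float64(0.8331265508684863), np.float64(0.77), -0.002, 0.002)
```

```bash
cat >> ang.py <<'E'
n,l,st,_=cv2.connectedComponentsWithStats(m); k=1+np.argmax(st[1:,4])
def dirn(mm):
    v=cv2.fitLine(np.argwhere(mm)[:,::-1].astype(np.float32),cv2.DIST_L2,0,.01,.01).ravel(); return np.arctan(v[1]/v[0]),v[2:]
t0,c0=dirn(l==k)
A=np.arange(-.1,1.2,.01); T=np.array([dirn(poly(a,0,0))[0] for a in A]); i=np.argmin(abs(T-t0)); print("dir angle",A[i],"centre diff px",c0-dirn(poly(A[i],0,0))[1], "area",st[k,4],poly(A[i],0,0).sum())
for a in (A[i]-.06,A[i],A[i]+.06): print(a.round(2),dirn(poly(a,0,0)))
print(t0,c0)
E
python3 ang.py v | tail -5
```

```text
dir angle 0.6799999999999996 centre diff px [-3.6703644 -9.854401 ] area 2765 3125
0.62 (np.float32(-0.63780636), array([255.93901, 162.3491 ], dtype=float32))
0.68 (np.float32(-0.7069323), array([252.26784, 157.27393], dtype=float32))
0.74 (np.float32(-0.7678293), array([248.1274, 152.6191], dtype=float32))
-0.70946914 [248.59747 147.41953]
```

```bash
cp $(ls -t pics/wa_*|head -1) pics/final_look.png
```

```text
(no output)
```

View pics/final_look.png

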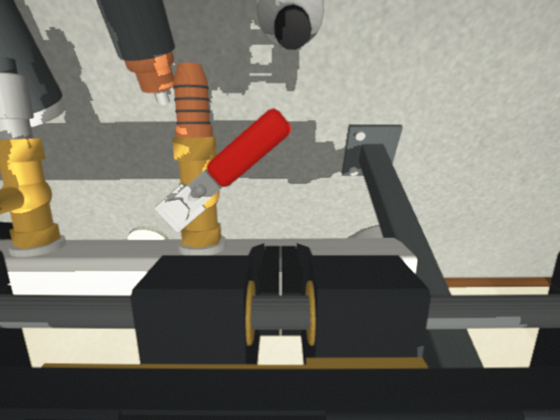

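The picture shows the sleeve from (210,180) to (290,115), somewhere between 0.68 and 0.75 rad. The arm blocks the fixed cameras, so I'll back away for a clean two-view measurement.

```bash
python3 -m inch '[{"dp":[2.6,0,-1.6],"angular":[0,0,0]},{"dp":[2.6,0,-1.6],"angular":[0,0,0]},{"dp":[2.6,0,-1.6],"angular":[0,0,0]},{"dp":[2.6,0,-1.6],"angular":[0,0,0]},{"dp":[2.6,0,-1.6],"angular":[0,0,0]},{"dp":[2.6,0,-1.6],"angular":[0,0,0]},{"dp":[2.6,0,-1.6],"angular":[0,0,0]},{"dp":[0,0,0],"angular":[0,0,0]}]'
python3 look.py top side
```

```text
time_s: 18.28
ee_pos: [0.3344, 0.1318, 0.3526]
tool_rot: [-0.002, 0.97, 0.002, 0.242]
ft_force: [1.1, -0.2, 0.4]
finger_gap: -0.001
finger_force: 0.0
t 18.28 p [0.3344 0.1318 0.3526] F [ 1.1 -0.2  0.4] gap -0.001 J [ 0.06 -0.3   2.04 -0.03  0.91 -1.51]
rot left (tool) [ 0.0004 -0.0008 -0.0054]
top 18.3 [([376.6, 103.0], 971, [348, 90, 58, 27]), ([351.8, 118.7], 229, [345, 110, 15, 19]), ([380.4, 123.6], 713, [359, 112, 44, 24]), ([278.2, 190.8], 79, [275, 182, 8, 19]), ([298.8, 192.5], 146, [287, 190, 25, 6]), ([214.1, 205.0], 74, [207, 199, 15, 13]), ([405.8, 225.5], 136, [393, 222, 26, 8]), ([323.7, 282.6], 123, [312, 280, 25, 6])]
sup0 [298.  190.3]
ven0 [208.1 193. ]
ven45 [215.2 205.3]
tool [277.9 190.6]
side 18.3 [([291.5, 155.7], 96, [288, 149, 8, 14]), ([183.8, 192.3], 820, [162, 175, 42, 35]), ([329.9, 203.2], 91, [326, 196, 8, 16]), ([243.9, 209.8], 77, [240, 201, 9, 17]), ([238.0, 222.7], 84, [231, 215, 16, 15]), ([236.0, 273.1], 89, [230, 265, 12, 17])]
sup0 [242.  209.8]
ven0 [221.7 271.7]
ven45 [235.7 273.2]
tool [237.5 222.1]
```

Run:
```python
from h import *
from station import optics
T=optics.camera_params("top");S=optics.camera_params("side")
O=[(-.15,.088,(324.8,216.5),(270.3,205)),(-.15,.088,(298.8,192.5),(243.9,209.8)),(.15,.066,(208.2,193.5),(222.4,271)),(.15,.066,(214.1,205.0),(236,273.1))]
def f(x):
    e=[]
    for i,(yv,L,a,b) in enumerate(O):
        P=grip(x,yv,x[3+i],L,.064+x[7]); e+=[proj(T,P)[0]-a,proj(S,P)[0]-b]
    P=piv(x,0,.064+x[7]); e+=[proj(T,P)[0]-(278.2,190.8),proj(S,P)[0]-(238,222.8)]
    return np.concatenate(e+[[x[7]*300]])
s=least_squares(f,[.635,-.086,.01,1.5,0.05,.08,.7,0]); print(s.x.round(4),s.fun.round(2))
C=np.linalg.inv(s.jac.T@s.jac)*.3**2; print(np.sqrt(np.diag(C)).round(3))
p0=tri([T,S],O[2][2:])[0];p1=tri([T,S],O[3][2:])[0];print(p0,p1,"chord angle",2*np.arcsin(np.linalg.norm(p1-p0)/2/.066))
p0=tri([T,S],O[0][2:])[0];p1=tri([T,S],O[1][2:])[0];print("supply chord angle",2*np.arcsin(np.linalg.norm(p1-p0)/2/.088))
```

```text
[ 6.3390e-01 -8.6400e-02  1.7600e-02  1.5206e+00  6.2500e-02  5.0200e-02
  7.0970e-01 -4.0000e-04] [ 0.32 -0.1  -0.14  0.51 -0.46 -0.08 -0.01  0.29  0.01  0.04 -0.08  0.09
  0.18  0.32 -0.41 -0.04 -0.09  0.34  0.15 -1.07 -0.11]
[0.001 0.    0.004 0.011 0.01  0.02  0.02  0.001]
[0.59721587 0.12885019 0.22499092] [0.56231266 0.11275353 0.20634861] chord angle 0.6591167728605303
supply chord angle 1.4197968277562019
```

Two views agree on about 0.71 rad, so I'll go back and nudge it about 5 mm further to centre it.

```bash
python3 -m inch '[{"dp":[-2.6,0,1.6],"angular":[0,0,0]},{"dp":[-2.6,0,1.6],"angular":[0,0,0]},{"dp":[-2.6,0,1.6],"angular":[0,0,0]},{"dp":[-2.6,0,1.6],"angular":[0,0,0]},{"dp":[-2.6,0,1.6],"angular":[0,0,0]},{"dp":[-2.6,0,1.6],"angular":[0,0,0]},{"dp":[-2.6,0,1.6],"angular":[0,0,0]},{"dp":[0,0,0],"angular":[0,0,0]}]'
python3 -m inch '[{"dp":[0,0,1.2],"angular":[0,0,0]},{"dp":[0,0,1.2],"angular":[0,0,0]},{"dp":[0,0,1.2],"angular":[0,0,0]},{"dp":[0,0,1.2],"angular":[0,0,0]},{"dp":[0,0,1.2],"angular":[0,0,0]},{"dp":[0,0,1.2],"angular":[0,0,0]},{"dp":[0,0,0.2],"angular":[0,0,0]},{"dp":[0,0,0],"angular":[0,0,0]}]'
python3 -c "
from h import *
s,p,M=state()
print(M.inv().apply(np.array([.5552,.1327,.2571])-p)*100)"
```

```text
time_s: 19.05
ee_pos: [0.5554, 0.1316, 0.3362]
tool_rot: [-0.001, 0.971, 0.002, 0.24]
ft_force: [-0.3, -0.0, -0.7]
finger_gap: 0.005
finger_force: 0.0
time_s: 19.72
ee_pos: [0.5857, 0.1327, 0.2734]
tool_rot: [-0.002, 0.97, 0.002, 0.241]
ft_force: [-0.4, -1.3, 0.7]
finger_gap: 0.005
finger_force: 0.0
t 19.72 p [0.5857 0.1327 0.2734] F [-0.4 -1.3  0.7] gap 0.005 J [ 0.03  0.34  1.6  -0.02  0.72 -1.53]
rot left (tool) [-0.0001 -0.0014 -0.0062]
[3.45544856 0.00849684 0.01213283]
```

Previous end was 3.45 cm away; I'll go to 3.95 cm, with a slow finish.

```bash
python3 -m inch '[{"dp":[0.9,0,0],"angular":[0,0,0]},{"dp":[0.9,0,0],"angular":[0,0,0]},{"dp":[0.8,0,0],"angular":[0,0,0]},{"dp":[0.5,0,0],"angular":[0,0,0]},{"dp":[0.3,-0.05,0],"angular":[0,0,0]},{"dp":[0.3,-0.05,0],"angular":[0,0,0]},{"dp":[0.25,0,0],"angular":[0,0,0]},{"dp":[0,0,0],"angular":[0,0,0]}]'
python3 -m inch '[{"dp":[-1,0,0],"angular":[0,0,0]},{"dp":[-1,0,0],"angular":[0,0,0]},{"dp":[-1,0,0],"angular":[0,0,0]},{"dp":[-0.9,0,0],"angular":[0,0,0]},{"dp":[0,0,-1.5],"angular":[0,0,0]},{"dp":[0,0,-2],"angular":[0,0,0]},{"dp":[0,0,-2],"angular":[0,0,0]},{"dp":[0,0,-2],"angular":[0,0,0]}]'
python3 -m inch '[{"dp":[2.6,0,-1.6],"angular":[0,0,0]},{"dp":[2.6,0,-1.6],"angular":[0,0,0]},{"dp":[2.6,0,-1.6],"angular":[0,0,0]},{"dp":[2.6,0,-1.6],"angular":[0,0,0]},{"dp":[2.6,0,-1.6],"angular":[0,0,0]},{"dp":[2.6,0,-1.6],"angular":[0,0,0]},{"dp":[2.6,0,-1.6],"angular":[0,0,0]},{"dp":[0,0,0],"angular":[0,0,0]}]'
python3 look.py top side
python3 - <<'E'
from h import *
from station import optics
T=optics.camera_params("top");S=optics.camera_params("side")
qq=np.array([.6339,-.0864,.0176])
for n,yv,L in(("sup",-.15,.088),("vent",.15,.066)):
    b={}
    for c,P in(("top",T),("side",S)):
        e=proj(P,grip(qq,yv,.8 if n=="vent" else .06,L))[0]
        B=min(redblobs(optics.camera(c)),key=lambda k:np.linalg.norm(np.array(k[0])-e)); b[c]=B[0]
    f=lambda a:np.concatenate([proj(P,grip(qq,yv,a[0],L,.0636))[0]-b[c] for c,P in(("top",T),("side",S))])
    s=least_squares(f,[.4]); print(n,b,s.x,s.fun.round(2))
E
```

```text
time_s: 20.38
ee_pos: [0.5514, 0.1316, 0.2569]
tool_rot: [-0.002, 0.97, 0.002, 0.244]
ft_force: [3.5, -0.1, 2.7]
finger_gap: 0.007
finger_force: 1.7
time_s: 21.05
ee_pos: [0.5494, 0.1313, 0.3408]
tool_rot: [-0.002, 0.97, 0.002, 0.241]
ft_force: [0.1, 0.8, 0.1]
finger_gap: 0.005
finger_force: 0.0
time_s: 21.72
ee_pos: [0.3332, 0.1308, 0.3542]
tool_rot: [-0.002, 0.97, 0.002, 0.242]
ft_force: [1.6, -0.3, 0.4]
finger_gap: 0.007
finger_force: 0.0
t 21.72 p [0.3332 0.1308 0.3542] F [ 1.6 -0.3  0.4] gap 0.007 J [ 0.05 -0.31  2.04 -0.03  0.92 -1.51]
rot left (tool) [ 0.0005  0.0008 -0.0054]
top 21.7 [([376.5, 103.0], 963, [348, 90, 58, 27]), ([351.8, 118.7], 230, [345, 110, 15, 19]), ([380.5, 123.5], 714, [359, 112, 44, 24]), ([278.2, 190.8], 79, [275, 182, 8, 19]), ([298.8, 192.5], 146, [287, 190, 25, 6]), ([214.7, 205.8], 72, [208, 200, 14, 13]), ([405.9, 225.4], 134, [393, 222, 26, 8]), ([323.7, 282.6], 123, [312, 280, 25, 6])]
sup0 [298.  190.3]
ven0 [208.1 193. ]
ven45 [215.2 205.3]
tool [277.9 190.6]
side 21.7 [([291.4, 155.8], 94, [288, 149, 8, 14]), ([183.8, 192.3], 822, [162, 175, 42, 35]), ([330.1, 203.0], 97, [326, 196, 9, 16]), ([244.0, 209.7], 80, [240, 201, 9, 17]), ([238.0, 222.8], 87, [231, 215, 16, 16]), ([236.8, 272.8], 89, [231, 265, 12, 17])]
sup0 [242.  209.8]
ven0 [221.7 271.7]
ven45 [235.7 273.2]
tool [237.5 222.1]
sup {'top': [298.8, 192.5], 'side': [243.9, 209.8]} [0.06255314] [-0.45 -0.08 -0.01  0.29]
vent {'top': [214.7, 205.8], 'side': [236.8, 272.7]} [0.75662668] [ 0.3   0.18 -0.37  0.19]
```

The vent reads 0.76 rad. The supply lever is still on its stop, the butterfly's blob hasn't moved, and the gripper is clear of everything.

```bash
python3 -c "
from station import order
print(order.sign_off())"
```

```text
the job is handed in; nothing more can be done
None
```

I pushed the supply valve home onto its stop, eased the vent to about 0.76 rad (43–44° by camera), left the butterfly handle unmoved and backed the arm clear. The job is handed in, but the sign-off gave no verdict.

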